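# Shift the bench shaker into third gear

## Task

The bench shaker's gear lever stands in slot 2 of its H-shaped gate: push it out into the cross-slot, across to the right side, and then forward all the way into slot 3, the one marked with three dots. Only push the lever with the fingers, never take hold of it, and do not run it into slot 1 or slot 4 on the way. Leave the small bottle, the beaker and the red marker where they are.

Things in the scene. Friction and masses are not known exactly. Their poses are not given: they have to be found in the camera images.
- shaker: White bench shaker, fixed; housing 150 wide (y), 74 mm high, from x = -65 to +175 mm. Origin on the worktop, straight below the lever's pivot (which is 20 mm up); x points forward, from its front panel to its platform, y to its left, z up. The platform, x = 60 to 170 mm, carries a fixed blue rack with three tubes, up to 136 mm high.
- gate_center (a point): Middle of the H in the silver gate plate (92 x 88 mm), on its top face 78.5 mm above the worktop; axes as the shaker's. The cross-slot runs along y through this point, 18 mm wide. Two long slots, 17 mm wide, run along x at y = +18 (left) and -18 mm (right) and end 30 mm before and behind this point. The tongues between them have rounded corners.
- slot_1 (a point): Lever axis at the gate when home in slot 1: far left (+x, +y), one black dot beyond it.
- slot_2 (a point): The same for slot 2: near left (-x, +y), two dots; the lever starts in this slot.
- slot_3 (a point): The same for slot 3: far right (+x, -y), three dots; the lever must end here.
- slot_4 (a point): The same for slot 4: near right (-x, -y), four dots.
- knob_center (a point): Centre of the red ball knob, 32 mm across, on top of the lever; 140 mm from the pivot, so 160 mm above the worktop when upright and about 145 mm when in a slot. Below it a dark collar 18 mm across, reaching to 25 mm below the knob's centre, then a steel rod 12 mm across.
- rod_upper (a point): Point on the axis of the lever's rod, 40 mm below the knob's centre.
- lever_foreaft (a joint): Tilt of the lever along the shaker's x, rad: 0 in the cross-slot, positive forward (slots 1 and 3), negative towards the front panel (slots 2 and 4); stops at +-0.37, where the knob is about 50 mm from the middle. The lever can cross between the sides only within about +-0.05. It stays where it is left; about 1 N at the knob moves it.
- lever_side (a joint): Tilt of the lever along the shaker's y, rad: negative to the left (slots 1 and 2, about -0.30), positive to the right (slots 3 and 4, about +0.30); stops at +-0.32, where the knob is about 44 mm from the middle. About 1 N at the knob moves it.
- small_bottle: Clear bottle with red cap, 45 across x 90 mm high, loose, to the right of the shaker; origin under its centre.
- glass_beaker: Glass beaker, 53 across x 65 mm high, loose, to the left of the shaker; origin under its centre.
- red_marker: Red and white marker, 132 mm long, 14 mm thick, lying loose in front of the shaker; origin under its middle.

How it is judged:
On the way, in this order (a step that is already met when the one before it is completed fails the run):
1. the lever has come across to the right side, in the cross-slot (value of joint lever_side above 0.2 rad and value of joint lever_foreaft between -0.2 and 0.15 rad).
2. the lever is forward, home in slot 3 (value of joint lever_side above 0.2 rad and value of joint lever_foreaft above 0.31 rad), for 0.2 s.
At the end, for the whole second after the job is handed in: The lever rests in slot 3: lever_side above 0.2 rad and lever_foreaft above 0.31 rad (stop at 0.37); the small bottle, beaker and marker are within 15 mm of where they started (all of step 2 and velocity of joint lever_foreaft between -0.05 and 0.05 rad/s and distance of each of small_bottle, glass_beaker, red_marker from where it was at the start of the episode below 0.015 m); the robot touches nothing.
It fails at once if the lever is run into slot 1 (value of joint lever_side below 0 rad and value of joint lever_foreaft above 0.22 rad).
It fails at once if the lever is run into slot 4 (value of joint lever_side above 0 rad and value of joint lever_foreaft below -0.22 rad).
It fails at once if the knob or rod is taken between the fingers (grasp point within 13 mm of the knob's centre or of the upper rod) (distance between the grasp point and knob_center below 0.013 m or distance between the grasp point and rod_upper below 0.013 m).
It fails at once if the bottle, the beaker or the marker is moved by more than 15 mm (distance of any of small_bottle, glass_beaker, red_marker from where it was at the start of the episode above 0.015 m).
It fails at once if the bottle or the beaker is tipped (angle between any of small_bottle, glass_beaker's own z axis and vertical above 0.3 rad).
It also fails if it takes over 56 s, if anything falls off the work surface, if the arm or the gripper's body presses on something with over 40 N, if the wrist force passes 120 N, or if a joint passes its speed limit or range.

## Robot

A 6-joint arm with a two-finger parallel gripper is mounted at the origin on a cart in front of the work surface, level with it; the furniture and walls round the work are solid. World frame = base frame: x ahead of the robot, y to its left, z up, the work surface at z = 0. Lengths are in m, angles in rad, forces in N, time in s.
With the tool pointing down it reaches from about 0.35 to 0.975 m from the base axis. Payload 4.9 kg.
Tool frame: the origin (TCP) lies on the centre line of the jaws, within the pads' length; the fingertips stand manip.tcp_to_tips ahead of it and the grasp point (between the pads) is the TCP (manip.tcp_to_tips is the distance from the TCP to the fingertips, in m); y points along the fingers, z is the direction in which the jaws open and shut, and the axes are right-handed (so a half turn about y gives the same grasp; the last joint's range is limited). The gripper opens to 85 mm and grips with 20 to 120 N. Pads are 22 mm wide; open, the fingers measure 114 mm over their backs; the gripper's body (76 mm by 85 mm) begins 54 mm behind the grasp point. The pads swing forward as they close: fully open they stand 13 mm farther back than shut.
Start: joints at [1.031, 0.053, 1.613, -0, 1.476, -0.119], TCP at [0.255, 0.57, 0.25] pointing down, gripper open.
Joint ranges: [-3.01, 3.01], [-1.01, 2.22], [0.06, 2.58], [-1.02, 4.17], [0.09, 2.62], [-3.14, 3.14]. Speed limits (rad/s): [2.57, 2.57, 3.14, 3.14, 3.14, 3.14].

## Interface

Orientations are given as a unit quaternion [w, x, y, z].
In Python, from plant import manip gives the robot as it stands.
- The arm moves only by the tool apply_moves, never from a script. Its argument "moves" is a list of rows, each a list of 7 numbers: the gripper's target within -1 to 1 (shut at 1, half-way at 0, fully open at -1), then the shift along the tool's x, y, z in mm, then the turn, a rotation vector about the tool's x, y, z in degrees. A call has 1 to 20 rows; each row shifts and turns the commanded pose from where the row before left it, along the tool's axes as they then stand; what a row does not reach is not made up. A row lasts 1/10 s, in which the tool goes at most 50 mm and 8.59 degrees, less where a joint would pass 70% of its speed; a pose out of reach is approached as far as the arm can. A call with a gripper value outside its range is refused whole. The fingers move at their own pace and stop on an object; the grip force is fixed at half the most. Time passes only in rows, so rows that do not move let the fingers close. It gives the time, the measured TCP pose, the force and the opening at its end, in the units of the state.
- manip.state(): the state, without advancing time (a new reading comes with each control period).
- manip.grab_frame(name): name is "scene" or "top" or "wrist"; returns the picture (384x512x3 uint8, blue, green, red); there is no depth.
- manip.calibration(name): a dict with "mtx" (3x3 intrinsics, pixels), "T" (4x4, takes a point from camera to world coordinates); the wrist camera has in their place "T_tool_cam" (4x4, takes a point from camera to tool coordinates, whose origin is the TCP and whose axes are the tool frame's). Camera axes: x right, y down, z forward; pixel columns grow to the right and rows downward; lengths in m; the calibration is good to about 2 mm. The wrist camera is an equidistant fisheye: a pixel r from the principal point sees the ray r / f radians off the axis. A picture is of the moment at which its call begins: read the wrist's pose just before it. calibration takes no time and is no camera call.
- manip.job_done(): hands the job in, once; it reports no verdict.
The state is a dict: "time": time; "joint_pos": joint angles; "joint_vel": joint speeds; "joint_efforts": joint torques, N m; "tool_pos": TCP position; "tool_rot": TCP orientation; "contact_force": force on the tool from outside, world axes, zero at the start; "ft_torque": the same for the moment, N m; "gripper_width": opening from 0.0 (shut) to 1.0 (fully open).
Only numpy, scipy, OpenCV 4.12 (cv2) and the standard library are available. Lean on these libraries where they do the work, as an engineer would, in place of code of your own. Each camera call takes 0.05 s, during which the arm holds its last target. There are 200 camera calls.

## Working session

There is one attempt and no reset: what is moved stays moved. The work goes in short steps, Python scripts to look and compute and a tool call to move; the robot and the scene stay as the last step left them, time stands still between calls to the robot, and variables do not carry over. Pictures are saved under pics/ and viewed, about 8 in all and at most 12, crops included, and the job is handed in when it is done.

Besides the shell and the picture viewer there is one more tool, called after "Emit:" as a command line: name --pt "numbers of a row" for each row, then --argument value for the rest. apply_moves: Moves the arm, as the interface text tells. Its arguments: {"type":"object","properties":{"moves":{"type":"array","items":{"type":"array","items":{"type":"number"}}}},"required":["moves"]}

```bash
mkdir -p pics; cat > h.py <<'E'
import numpy as np, cv2
from plant import manip
def ray(name,uv):
    c=manip.calibration(name);K=np.array(c["mtx"]);T=np.array(c["T"])
    d=T[:3,:3]@np.linalg.inv(K)@np.array([uv[0],uv[1],1.]);return T[:3,3],d
def onz(name,uv,z):
    o,d=ray(name,uv);return o+d*(z-o[2])/d[2]
def proj(name,p):
    c=manip.calibration(name);K=np.array(c["mtx"]);T=np.array(c["T"])
    q=K@(T[:3,:3].T@(np.array(p)-T[:3,3]));return q[:2]/q[2]
E
python3 - <<'E'
from h import *
s=manip.state();print({k:np.round(v,3) for k,v in s.items() if k in("time","tool_pos","tool_rot","contact_force")},manip.tcp_to_tips)
for n in("scene","top"):
    im=manip.grab_frame(n);cv2.imwrite(f"pics/{n}0.png",im);print(n,np.round(manip.calibration(n)["T"],2).tolist())
a=cv2.imread("pics/scene0.png");b=cv2.imread("pics/top0.png")
cv2.imwrite("pics/both0.png",cv2.resize(np.vstack([a,b]),None,fx=.78,fy=.78))
E
```

```text
{'time': np.float64(0.0), 'tool_pos': array([0.255, 0.57 , 0.249]), 'tool_rot': array([-0.691,  0.692, -0.148,  0.147]), 'contact_force': array([-0.261,  0.666,  0.245])} 0.019
scene [[0.83, -0.42, 0.36, 0.19], [-0.55, -0.65, 0.52, -0.14], [0.01, -0.64, -0.77, 0.79], [0.0, 0.0, 0.0, 1.0]]
top [[0.0, -1.0, 0.05, 0.46], [-1.0, -0.0, -0.01, 0.32], [0.01, -0.05, -1.0, 0.98], [0.0, 0.0, 0.0, 1.0]]
```

View pics/top0.png

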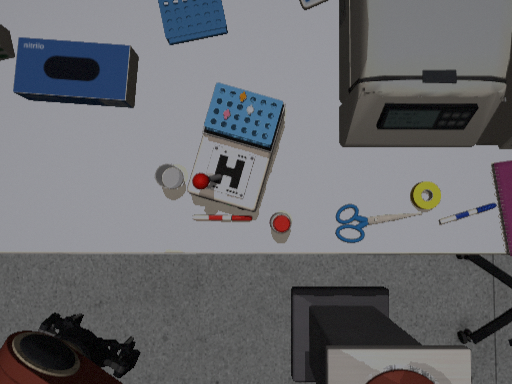

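View pics/scene0.png

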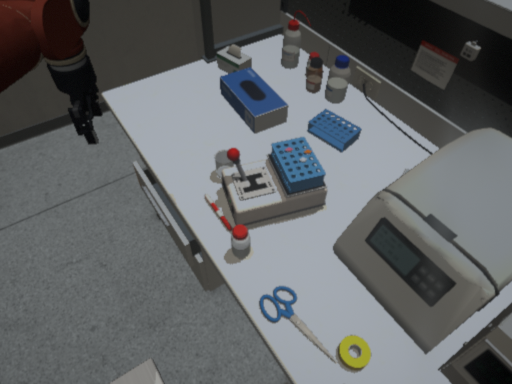

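The top view shows the H near (233,173), the knob at (201,181), the beaker at (170,177), the bottle at (282,223) and the marker at about (222,217). Next I'll measure the gate and knob.

```bash
python3 - <<'E'
from h import *
t=cv2.imread("pics/top0.png");s=cv2.imread("pics/scene0.png")
def red(im,box):
    h=cv2.cvtColor(im,cv2.COLOR_BGR2HSV);m=((h[...,0]<8)|(h[...,0]>172))&(h[...,1]>150)&(h[...,2]>70)
    k=np.zeros_like(m);x0,y0,x1,y1=box;k[y0:y1,x0:x1]=1
    c,_=cv2.findContours((m&k).astype(np.uint8),0,2);c=max(c,key=cv2.contourArea)
    return cv2.minEnclosingCircle(c)
kt=red(t,(185,165,220,198));ks=red(s,(220,140,250,168));print(kt,ks)
(o1,d1),(o2,d2)=ray("top",kt[0]),ray("scene",ks[0])
A=np.c_[d1,-d2];u=np.linalg.lstsq(A,o2-o1,rcond=None)[0]
print("knob",(o1+u[0]*d1+o2+u[1]*d2)/2,"gap",np.linalg.norm(o1+u[0]*d1-o2-u[1]*d2), onz("top",kt[0],.145))
g=cv2.cvtColor(t,cv2.COLOR_BGR2GRAY);m=np.zeros_like(g);m[150:200,212:250]=255
m=((g<60)&(m>0)).astype(np.uint8)
c,_=cv2.findContours(m,0,2);c=max(c,key=cv2.contourArea);
P=np.array([onz("top",p[0],.0785)[:2]*1000 for p in c],np.float32);print("H",cv2.minAreaRect(P),cv2.contourArea(c))
# rack (top z~?) orientation, blue
h=cv2.cvtColor(t,cv2.COLOR_BGR2HSV);b=((h[...,0]>90)&(h[...,0]<115)&(h[...,1]>110)).astype(np.uint8);b[:78]=0;b[150:]=0;b[:,:195]=0;b[:,295:]=0
c,_=cv2.findContours(b,0,2);c=max(c,key=cv2.contourArea);P=np.array([onz("top",p[0],.11)[:2]*1000 for p in c],np.float32);print("rack",cv2.minAreaRect(P))
cv2.imwrite("pics/crop1.png",cv2.resize(t[75:245,150:300],None,fx=4,fy=3.5,interpolation=cv2.INTER_CUBIC)[:600])
for n,uv,z in(("beaker",(170,177),.06),("bottle",(282,223),.09),("mk1",(194,216),.007),("mk2",(252,218),.007)):print(n,onz("top",uv,z))
E
```

```text
((200.0, 180.5), 7.826338291168213) ((232.85000610351562, 153.0), 5.246283531188965)
knob [0.51151544 0.42551636 0.15267525] gap 0.002249171551051663 [0.51302066 0.42589842 0.145     ]
H ((536.4241943359375, 376.7798767089844), (54.68859100341797, 58.93085479736328), 73.74554443359375) 438.0
rack ((647.1304931640625, 344.42041015625), (142.2274932861328, 100.40513610839844), 74.14505004882812)
beaker [0.5260704  0.49974656 0.06      ]
bottle [0.43057139 0.26484336 0.09      ]
mk1 [0.44323398 0.45535273 0.007     ]
mk2 [0.43915335 0.32618753 0.007     ]
```

View pics/crop1.png

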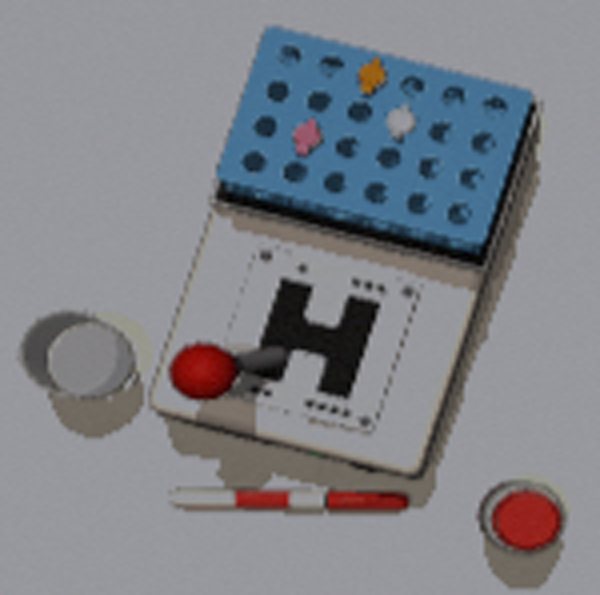

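```bash
cat >> h.py <<'E'
from scipy.spatial.transform import Rotation as Ro
th=np.deg2rad(-16.1);F=np.array([np.cos(th),np.sin(th),0]);L=np.array([-np.sin(th),np.cos(th),0]);G=np.array([.5364,.3768,0])
def tool():
    s=manip.state();q=s["tool_rot"];return np.array(s["tool_pos"]),Ro.from_quat(np.r_[q[1:],q[0]]),s
def shk(p):p=np.array(p)-G;return np.round([p@F*1e3,p@L*1e3,p[2]*1e3],1)
def togo(x,y,z):
    p,R,s=tool();d=G+F*x/1e3+L*y/1e3+[0,0,z/1e3]-p
    print("t",s["time"],"shaker pos",shk(p),"tool shift mm",np.round(R.inv().apply(d)*1e3,1),"F",np.round(s["contact_force"],1),"w",round(s["gripper_width"],2))
    # wanted: tool y down, z along L (or -L)
    best=min((Ro.from_matrix(np.c_[np.cross([0,0,-1],z),[0,0,-1],z]) for z in(L,-L,F,-F)),key=lambda W:(R.inv()*W).magnitude())
    print("turn deg (tool)",np.round(np.rad2deg((R.inv()*best).as_rotvec()),1),"axes x,z",np.round(R.as_matrix()[:,0],2),np.round(R.as_matrix()[:,2],2))
    return best
E
python3 - <<'E'
from h import *
B=togo(-85,40,250)
p,R,s=tool();d=G+F*-.085+L*.04+[0,0,.25]-p
print("after turn: ",np.round(B.inv().apply(d)*1e3,1),"x",shk(G+B.as_matrix()[:,0]),shk(G+B.as_matrix()[:,2]))
E
```

```text
t 0.1 shaker pos [-323.9  107.6  249.2] tool shift mm [246.   -0.8 -33.7] F [ 0.2 -0.4  0.5] w 1.0
turn deg (tool) [ 0.1 -8.  -0. ] axes x,z [ 0.91 -0.41 -0.  ] [ 0.41  0.91 -0.  ]
after turn:  [238.9  -0.8 -67.6] x [1000.   -0.    0.] [  -0. 1000.    0.]
```

Emit:
apply_moves --pt "1 0 0 0 0 -8 0" --pt "1 30 0 -8.5 0 0 0" --pt "1 30 0 -8.5 0 0 0" --pt "1 30 0 -8.5 0 0 0" --pt "1 30 0 -8.5 0 0 0" --pt "1 30 0 -8.5 0 0 0" --pt "1 30 0 -8.5 0 0 0" --pt "1 30 0 -8.5 0 0 0" --pt "1 29 0 -8.5 0 0 0" --pt "1 0 0 0 0 0 0" --pt "1 0 0 0 0 0 0"

```text
time: 1.2
tool_pos: [0.4661, 0.4384, 0.2496]
tool_rot: [-0.7, 0.7, -0.1, 0.099]
contact_force: [0.3, 0.8, 0.2]
gripper_width: -0.0
```

```bash
python3 - <<'E'
from h import *
togo(-85,40,155)
t=manip.grab_frame("top");w=manip.grab_frame("wrist");s=manip.grab_frame("scene")
cv2.imwrite("pics/w2.png",np.hstack([cv2.resize(w,(400,300)),cv2.resize(s[100:260,150:360],(394,300))]))
E
```

```text
t 1.2 shaker pos [-84.6  39.7 249.6] tool shift mm [-0.2 94.6  0.4] F [0.3 0.8 0.2] w -0.0
turn deg (tool) [ 0.  -0.1 -0.1] axes x,z [ 0.96 -0.28 -0.  ] [ 0.28  0.96 -0.  ]
```

View pics/w2.png

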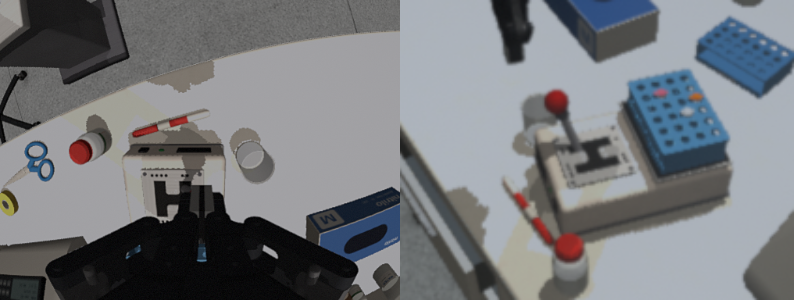

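The wrist view shows the shut fingers just in front of the lever, hiding the knob. In the scene view the lever hasn't moved. I'll go down and push forward until just short of the cross-slot.

Emit:
apply_moves --pt "1 0 30 0 0 0 0" --pt "1 0 30 0 0 0 0" --pt "1 0 25 0 0 0 0" --pt "1 0 9 0 0 0 0" --pt "1 8 0 0 0 0 0" --pt "1 6 0 0 0 0 0" --pt "1 6 0 0 0 0 0" --pt "1 5 0 0 0 0 0" --pt "1 5 0 0 0 0 0" --pt "1 5 0 0 0 0 0" --pt "1 5 0 0 0 0 0" --pt "1 4 0 0 0 0 0" --pt "1 4 0 0 0 0 0" --pt "1 0 0 0 0 0 0" --pt "1 0 0 0 0 0 0"

```text
time: 2.85
tool_pos: [0.5123, 0.4252, 0.156]
tool_rot: [-0.7, 0.7, -0.099, 0.099]
contact_force: [0.3, -0.4, 0.5]
gripper_width: 0.001
```

```bash
cat >> h.py <<'E'
def red(im,near,rad=25):
    h=cv2.cvtColor(im,cv2.COLOR_BGR2HSV);m=(((h[...,0]<8)|(h[...,0]>172))&(h[...,1]>150)&(h[...,2]>60)).astype(np.uint8)
    k=np.zeros_like(m);cv2.circle(k,tuple(int(v) for v in near),rad,1,-1)
    c,_=cv2.findContours(m&k,0,2);c=max(c,key=cv2.contourArea);return cv2.minEnclosingCircle(c)
def knob(g,tag):
    "g: guess in shaker mm"
    p=G+F*g[0]/1e3+L*g[1]/1e3+[0,0,g[2]/1e3];r=[]
    for n in("top","scene"):
        im=manip.grab_frame(n);cv2.imwrite(f"pics/{n}_{tag}.png",im)
        try:c=red(im,proj(n,p));r.append((n,c[0]));print(n,np.round(c[0],1),round(c[1],1),"at z guess",shk(onz(n,c[0],g[2]/1e3)))
        except ValueError:print(n,"not seen")
    if len(r)==2:
        (o1,d1),(o2,d2)=ray(*r[0]),ray(*r[1]);u=np.linalg.lstsq(np.c_[d1,-d2],o2-o1,rcond=None)[0]
        a,b=o1+u[0]*d1,o2+u[1]*d2;print("knob",shk((a+b)/2),"gap mm",round(np.linalg.norm(a-b)*1e3,1))
E
python3 - <<'E'
from h import *
togo(-27,40,155);knob((-8,41,153),"3")
a=cv2.imread("pics/top_3.png")[120:230,140:290];b=cv2.imread("pics/scene_3.png")[110:220,170:320]
cv2.imwrite("pics/v3.png",cv2.resize(np.hstack([a,b]),(800,293),interpolation=cv2.INTER_CUBIC))
E
```

```text
t 2.85 shaker pos [-36.6  39.9 156. ] tool shift mm [9.6 1.  0.2] F [ 0.3 -0.4  0.5] w 0.0
turn deg (tool) [ 0. -0.  0.] axes x,z [ 0.96 -0.28  0.  ] [ 0.28  0.96 -0.  ]
top [190.1 163.1] 20.5 at z guess [ -9.9  67.2 153. ]
scene [244.7 149.1] 4.7 at z guess [ -7.7  44.4 153. ]
knob [ -4.4  70.5 127.8] gap mm 8.0
```

View pics/v3.png

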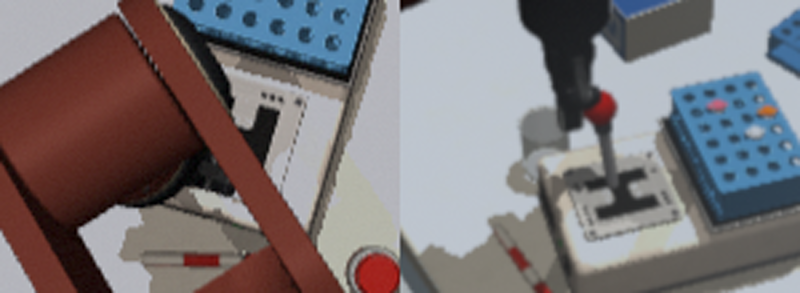

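The arm blocks the top view. In the scene view the knob at (245,149) works out to x ≈ -8 to -10, which agrees with finger contact at -36.6 + 27. I'll push 9 mm more, then go round to the left.

Emit:
apply_moves --pt "1 5 0 0 0 0 0" --pt "1 4 0 0 0 0 0" --pt "1 0 0 0 0 0 0" --pt "1 0 0 0 0 0 0" --pt "1 -15 0 0 0 0 0" --pt "1 -15 -20 0 0 0 0" --pt "1 0 -30 0 0 0 0" --pt "1 0 -30 20 0 0 0" --pt "1 19 0 30 0 0 0" --pt "1 19 0 0 0 0 0" --pt "1 19 0 0 0 0 0" --pt "1 0 0 0 0 0 0" --pt "1 0 0 0 0 0 0"

```text
time: 4.25
tool_pos: [0.5604, 0.4624, 0.2351]
tool_rot: [-0.7, 0.701, -0.1, 0.099]
contact_force: [-0.8, -0.5, -0.6]
gripper_width: -0.0
```

```bash
python3 - <<'E'
from h import *
togo(0,80,155);knob((0,41,153),"4")
a=cv2.imread("pics/top_4.png")[120:230,140:290];b=cv2.imread("pics/scene_4.png")[110:220,170:320]
cv2.imwrite("pics/v4.png",cv2.resize(np.hstack([a,b]),(800,293),interpolation=cv2.INTER_CUBIC))
E
```

```text
t 4.25 shaker pos [ -0.6  89.  235.1] tool shift mm [ 0.8 80.1 -8.8] F [-0.8 -0.5 -0.6] w -0.0
turn deg (tool) [ 0.1 -0.1 -0.1] axes x,z [ 0.96 -0.28 -0.  ] [ 0.28  0.96 -0.  ]
top [205.2 172.2] 16.0 at z guess [-18.4  34.7 153. ]
scene [247.9 148.4] 5.2 at z guess [  0.5  44.6 153. ]
knob [-11.8  30.6 169.1] gap mm 15.5
```

View pics/v4.png

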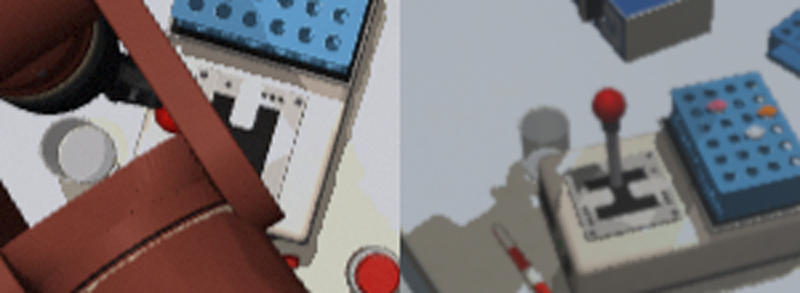

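The scene view puts the knob at (248,148), shaker x ≈ 0 and y ≈ 44, so it is level with the cross-slot. I'll go down on its left and start pushing right.

Emit:
apply_moves --pt "1 0 30 0 0 0 0" --pt "1 0 30 0 0 0 0" --pt "1 0 20 -5 0 0 0" --pt "1 0 0 -6 0 0 0" --pt "1 0 0 -6 0 0 0" --pt "1 0 0 -5 0 0 0" --pt "1 0 0 -5 0 0 0" --pt "1 0 0 -5 0 0 0" --pt "1 0 0 -5 0 0 0" --pt "1 0 0 -5 0 0 0" --pt "1 0 0 -5 0 0 0" --pt "1 0 0 -5 0 0 0" --pt "1 0 0 0 0 0 0"

```text
time: 5.65
tool_pos: [0.5459, 0.4128, 0.1559]
tool_rot: [-0.7, 0.7, -0.099, 0.099]
contact_force: [0.1, 0.1, 1.0]
gripper_width: 0.003
```

```bash
python3 - <<'E'
from h import *
togo(0,-9,155);knob((0,7,159),"5")
E
```

```text
t 5.65 shaker pos [ -0.8  37.2 155.9] tool shift mm [  0.9   1.  -46.2] F [0.1 0.1 1. ] w 0.0
turn deg (tool) [ 0.1 -0.  -0. ] axes x,z [ 0.96 -0.28 -0.  ] [ 0.28  0.96 -0.  ]
top [234.  158.5] 19.3 at z guess [ 21.5 -11.  159. ]
scene [252.4 156.1] 4.8 at z guess [  1.2  10.7 159. ]
knob [  7.5  -9.8 178.7] gap mm 24.5
```

The lever is crossing freely, with the knob at y ≈ +9 and no side force. I'll carry on.

Emit:
apply_moves --pt "1 0 0 -5 0 0 0" --pt "1 0 0 -5 0 0 0" --pt "1 0 0 -5 0 0 0" --pt "1 0 0 -5 0 0 0" --pt "1 0 0 -5 0 0 0" --pt "1 0 0 -5 0 0 0" --pt "1 0 0 -5 0 0 0" --pt "1 0 0 -4 0 0 0" --pt "1 0 0 -4 0 0 0" --pt "1 0 0 -2 0 0 0" --pt "1 0 0 0 0 0 0" --pt "1 0 0 0 0 0 0"

```text
time: 6.95
tool_pos: [0.5337, 0.3702, 0.1563]
tool_rot: [-0.7, 0.7, -0.099, 0.099]
contact_force: [0.1, -0.8, -0.5]
gripper_width: 0.0
```

```bash
python3 - <<'E'
from h import *
togo(0,-9,155);knob((0,-40,153),"6")
b=cv2.imread("pics/scene_6.png")[110:220,170:320];cv2.imwrite("pics/v6.png",cv2.resize(b,(600,440),interpolation=cv2.INTER_CUBIC))
E
```

```text
t 6.95 shaker pos [ -0.8  -7.1 156.3] tool shift mm [ 0.8  1.3 -1.9] F [ 0.1 -0.8 -0.5] w 0.0
turn deg (tool) [ 0. -0. -0.] axes x,z [ 0.96 -0.28 -0.  ] [ 0.28  0.96 -0.  ]
top [236.5 160.5] 19.3 at z guess [ 19.8 -16.2 153. ]
scene [258.7 171. ] 4.8 at z guess [  2.6 -33.9 153. ]
knob [ 16.3 -13.  127.8] gap mm 12.3
```

View pics/v6.png

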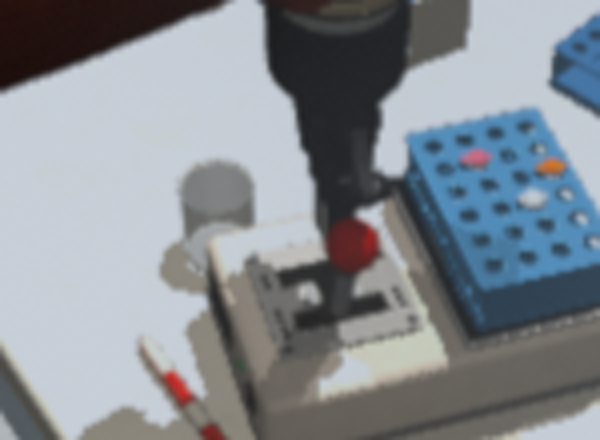

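The lever is on the right side, with the knob at y ≈ -36. I'll nudge it another 5 mm to centre it on the right slot, then go round behind it.

Emit:
apply_moves --pt "1 0 0 -3 0 0 0" --pt "1 0 0 -2 0 0 0" --pt "1 0 0 0 0 0 0" --pt "1 0 0 15 0 0 0" --pt "1 -10 -20 10 0 0 0" --pt "1 -10 -30 0 0 0 0" --pt "1 0 -30 0 0 0 0" --pt "1 -20 0 -25 0 0 0" --pt "1 -20 0 -20 0 0 0" --pt "1 0 0 -10 0 0 0" --pt "1 0 0 0 0 0 0" --pt "1 0 0 0 0 0 0"

```text
time: 8.25
tool_pos: [0.4671, 0.3538, 0.2365]
tool_rot: [0.7, -0.7, 0.099, -0.099]
contact_force: [0.5, 0.6, -0.7]
gripper_width: -0.001
```

```bash
python3 - <<'E'
from h import *
togo(-60,-41,155);knob((0,-40,153),"7")
E
```

```text
t 8.25 shaker pos [-60.2 -41.3 236.5] tool shift mm [ 0.2 81.5  0.3] F [ 0.5  0.6 -0.7] w -0.0
turn deg (tool) [-0. -0.  0.] axes x,z [ 0.96 -0.28  0.  ] [0.28 0.96 0.  ]
top [242.5 176.5] 24.3 at z guess [ -6.4 -35.8 153. ]
scene [258.3 171.5] 5.3 at z guess [  1.3 -35.2 153. ]
knob [ -3.1 -36.9 155.8] gap mm 7.2
```

Emit:
apply_moves --pt "1 0 30 0 0 0 0" --pt "1 0 30 0 0 0 0" --pt "1 0 21 0 0 0 0" --pt "1 15 0 0 0 0 0" --pt "1 10 0 0 0 0 0" --pt "1 6 0 0 0 0 0" --pt "1 5 0 0 0 0 0" --pt "1 5 0 0 0 0 0" --pt "1 5 0 0 0 0 0" --pt "1 5 0 0 0 0 0" --pt "1 5 0 0 0 0 0" --pt "1 0 0 0 0 0 0"

```text
time: 9.55
tool_pos: [0.5207, 0.3376, 0.1553]
tool_rot: [-0.7, 0.7, -0.099, 0.099]
contact_force: [-0.4, 0.2, 0.1]
gripper_width: -0.001
```

```bash
python3 - <<'E'
from h import *
togo(22,-41,155);knob((24,-40,153),"8")
E
```

```text
t 9.55 shaker pos [ -4.2 -42.  155.3] tool shift mm [26.2  0.3  1. ] F [-0.4  0.2  0.1] w -0.0
turn deg (tool) [ 0. -0.  0.] axes x,z [ 0.96 -0.28  0.  ] [ 0.28  0.96 -0.  ]
top [249.5 162. ] 24.8 at z guess [ 24.  -40.8 153. ]
scene [269.6 171.4] 5.1 at z guess [ 26.1 -42.5 153. ]
knob [ 25.3 -41.1 151.6] gap mm 2.5
```

The knob is at (25,-41), so it is moving up slot 3 with no force building. I'll push on to the stop.

Emit:
apply_moves --pt "1 5 0 0 0 0 0" --pt "1 5 0 0 0 0 0" --pt "1 5 0 0 0 0 0" --pt "1 4 0 0 0 0 0" --pt "1 3 0 0 0 0 0" --pt "1 2 0 0 0 0 0" --pt "1 2 0 0 0 0 0" --pt "1 0 0 0 0 0 0" --pt "1 0 0 0 0 0 0"

```text
time: 10.55
tool_pos: [0.5454, 0.3306, 0.1556]
tool_rot: [0.7, -0.7, 0.099, -0.099]
contact_force: [-1.0, -0.5, -0.2]
gripper_width: 0.0
```

```bash
python3 - <<'E'
from h import *
togo(24,-41,155);knob((48,-40,147),"9")
E
```

```text
t 10.55 shaker pos [ 21.4 -41.9 155.6] tool shift mm [2.6 0.6 0.9] F [-1.  -0.5 -0.2] w 0.0
turn deg (tool) [-0. -0.  0.] axes x,z [ 0.96 -0.28  0.  ] [0.28 0.96 0.  ]
top [252. 150.] 25.0 at z guess [ 48.2 -38.6 147. ]
scene [278.7 171. ] 4.8 at z guess [ 48.8 -42.2 147. ]
knob [ 49.5 -38.7 143. ] gap mm 1.6
```

Emit:
apply_moves --pt "1 1 0 0 0 0 0" --pt "1 1 0 0 0 0 0" --pt "1 1 0 0 0 0 0" --pt "1 0 0 0 0 0 0"

```text
time: 11.05
tool_pos: [0.5473, 0.3301, 0.1552]
tool_rot: [0.7, -0.7, 0.1, -0.098]
contact_force: [-3.3, 1.3, 1.7]
gripper_width: -0.001
```

The lever is on its stop: -3.5 N has built up along the push. I'll back straight off, lift, move well clear and check.

Emit:
apply_moves --pt "1 -5 0 0 0 0 0" --pt "1 -15 0 0 0 0 0" --pt "1 -20 0 0 0 0 0" --pt "1 -20 -25 0 0 0 0" --pt "1 0 -40 0 0 0 0" --pt "1 -30 -40 0 0 0 0" --pt "1 -40 0 30 0 0 0" --pt "1 -40 0 30 0 0 0" --pt "1 -40 0 30 0 0 0" --pt "1 -40 0 30 0 0 0" --pt "1 -40 0 30 0 0 0" --pt "1 0 0 0 0 0 0" --pt "1 0 0 0 0 0 0" --pt "1 0 0 0 0 0 0"

```text
time: 12.45
tool_pos: [0.3113, 0.5538, 0.2603]
tool_rot: [-0.7, 0.7, -0.099, 0.1]
contact_force: [-0.0, 0.1, -0.3]
gripper_width: -0.004
```

```bash
python3 - <<'E'
from h import *
togo(24,-41,155);knob((49,-40,147),"10")
a=cv2.imread("pics/top_10.png")
d=cv2.absdiff(a,cv2.imread("pics/top0.png")).max(2)
for n,(x,y) in dict(beaker=(170,177),bottle=(282,223),marker=(222,217)).items():print(n,"changed px",int((d[y-14:y+14,x-16:x+16]>45).sum()))
cv2.imwrite("pics/v10.png",cv2.resize(np.hstack([a[75:245,150:300],cv2.imread("pics/scene_10.png")[110:280,170:320]]),(800,453),interpolation=cv2.INTER_CUBIC))
E
```

```text
t 12.45 shaker pos [-265.3  107.6  260.3] tool shift mm [ 289.4  105.6 -148.4] F [-0.   0.1 -0.3] w -0.0
turn deg (tool) [-0. -0.  0.] axes x,z [ 0.96 -0.28  0.  ] [0.28 0.96 0.  ]
top [253.5 149.5] 7.9 at z guess [ 49.9 -41.1 147. ]
scene [278. 170.] 5.8 at z guess [ 48.4 -38.8 147. ]
knob [ 48.6 -40.9 149.3] gap mm 2.1
beaker changed px 0
bottle changed px 0
marker changed px 64
```

View pics/v10.png

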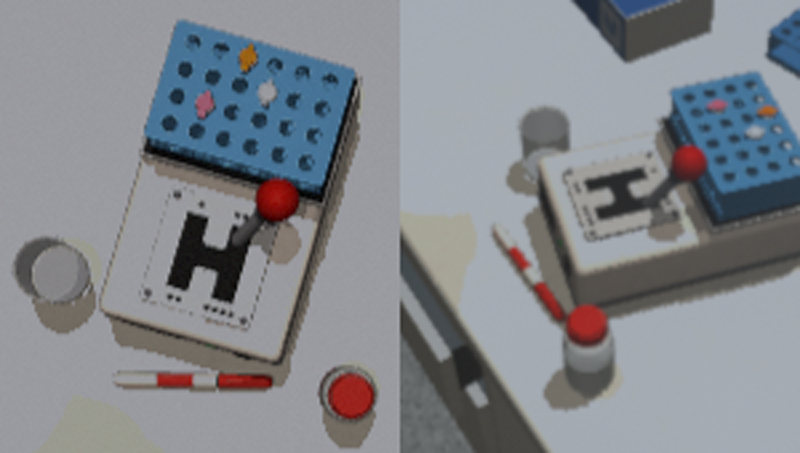

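In the pictures the lever is home in slot 3, with the knob at (253,149) in the top view. The bottle and beaker haven't changed. The pixels that differ round the marker are probably the lever's shadow leaving, since the fingers never came below about 0.13 m.

```bash
python3 -c "
from plant import manip
print(manip.job_done())"
```

```text
the job is handed in; nothing more can be done
None
```

I moved the lever from slot 2 through the cross-slot to the right side and forward to its stop in slot 3. I pushed only with the shut fingers, took about 12.5 s, and have handed the job in; it returned no verdict.

- **Lever:** the last measurement puts the knob at shaker (49, -41) mm, which is about +0.35 rad fore-aft and +0.30 rad side. About 3.5 N built up when it met the stop.
- **Robot:** it is well clear, with no contact force above noise.
- **Bottle and beaker:** neither shows any changed pixels compared with the first top picture.
- **Marker:** 64 pixels changed round it. I put that down to the lever's shadow moving, because the marker looks to be in its original place and the fingers never came near it. I did not measure its position again.
- **Weak readings:** while the arm blocked the top camera, the two-camera knob positions disagreed by 7–25 mm in most pictures. I ignored those and used the scene camera plus the finger position. The final two views agree to about 2 mm.

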